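# Nudge a fixture plate onto its locating pins

### The job

The aluminium plate lies askew on top of the fixture's two locating pins and its blue ledge. Without picking it up, nudge it sideways with the fingertips (the steel fence is there to guide it) until both its holes drop over the pins and it lies flat, fully down on the fixture. Never lift or carry it, do not push the small things round about out of their places, and finish clear of everything.

Things in the scene. Friction and masses are not known exactly. Their poses are not given: they have to be found in the camera images.
- fixture: Dark steel base plate, 128 x 183 x 12 mm, fixed to the bench. Origin: on the bench, directly below the point half-way between its two pins; z up, +x away from the robot. It spans x -62 to 66 mm, y -125 to 58 mm; upper face 12 mm above the bench. It has no end stop at +y: a plate pushed too fast or too far overshoots.
- seat (a point): Point half-way between the two pins on the base's upper face, 12 mm above the bench, axes as the fixture's. Two steel pins, 8 mm in diameter and 6 mm high with ball-shaped tips, stand on that face at x = -28 and +28 mm, y = 0.
- ledge (a point): Middle of the top of the blue ledge, 6 mm thick, on the base: in fixture axes it covers x -62 to 51 mm, y -125 to -44.5 mm; its top is 18 mm above the bench, level with the pin tips.
- fence (a point): Middle of the fence's face, at the top edge. The steel fence runs the whole length of the fixture's +x side, face at fixture x = 50.7 mm, top 28 mm above the bench. A plate squarely against it has its holes in line with the pins across x (0.7 mm off, within clearance) and needs only to slide along +y.
- plate: Loose aluminium plate, 100 (x) x 84 (y) x 10 mm, about 0.23 kg (varies). Origin: centre of its underside; z up. Two through holes, 11 mm diameter, at x = -28 and +28 mm, y = 0. It starts level on ledge and pin tips, 18 to 40 mm short of the pins along fixture y and 8 to 16 mm short in x, turned up to 0.1 rad. Seated, its origin is 12 mm and its top 22 mm above the bench.
- pin_vial: bystander: small grey-white vial, 24 mm across, 58 mm tall, standing on the bench about 0.1 m beyond the +y end of the pins; origin at the centre of its underside
- loupe: bystander: black eye loupe, 38 mm across, 32 mm tall; origin at the centre of its underside
- oil_bottle: bystander: small amber oil bottle, 28 mm across, 93 mm tall, standing; origin at the centre of its underside
- paste_tin: bystander: round tin with a red spot on the lid, 56 mm across, 22 mm tall; origin at the centre of its underside
- brass_hammer: bystander: small brass hammer with wooden handle, 56 x 170 x 20 mm, lying along its y axis, head at -y; origin at the centre of its underside
- screwdriver_red: bystander: thin screwdriver with a red cap, 12 x 151 x 15 mm, lying along its y axis; origin at the centre of its underside
There are look-alikes about, which are no part of the job. There is more than one size of the plate; the one meant has the size given above.

How it is judged:
At the end, for the whole second after the job is handed in: The plate rests over both pins, flat on the fixture: underside within 2 mm of the base's upper face, centre within 4 mm of the point between the pins, turned by less than 0.06 rad and tilted by less than 0.03 rad, at rest (z of plate in the frame of fixture below 0.014 m and horizontal distance between plate and seat below 0.004 m and angle between the x axis of plate and the x axis of fixture, either way round below 0.06 rad and angle between the z axis of plate and the z axis of fixture, either way round below 0.03 rad and linear speed of plate below 0.01 m/s); the robot touches nothing.
It fails at once if the plate was lifted (its underside's centre more than 8 mm above the ledge) or tipped up by more than 0.3 rad (z of plate in the frame of fixture above 0.026 m or angle between plate's own z axis and vertical above 0.3 rad).
It fails at once if a bystander was moved by more than 20 mm or tipped over (distance of any of pin_vial, loupe, oil_bottle, paste_tin, brass_hammer, screwdriver_red from where it was at the start of the episode above 0.02 m or angle between any of pin_vial, loupe, oil_bottle, paste_tin, brass_hammer, screwdriver_red's own z axis and vertical above 0.5 rad).
It also fails if it takes over 45 s, if anything falls off the work surface, if the arm or the gripper's body presses on something with over 40 N, if the wrist force passes 120 N, or if a joint passes its speed limit or range.

### The arm

A 7-joint arm with a two-finger parallel gripper is mounted at the origin on a cart in front of the work surface, level with it; the furniture and walls round the work are solid. World frame = base frame: x ahead of the robot, y to its left, z up, the work surface at z = 0. Lengths are in m, angles in rad, forces in N, time in s.
With the tool pointing down it reaches from about 0.35 to 0.9 m from the base axis. Payload 8.1 kg.
Tool frame: the origin (TCP) lies on the centre line of the jaws, within the pads' length; the fingertips stand bot.tip_reach ahead of it and the grasp point (between the pads) is the TCP (bot.tip_reach is the distance from the TCP to the fingertips, in m); z points along the fingers, y is the line along which they close (so a half turn about z gives the same grasp; the last joint's range is limited). The gripper opens to 92 mm and grips with 3 to 60 N. Pads are 19 mm wide; open, the fingers measure 130 mm over their backs; the gripper's body (75 mm by 190 mm) begins 47 mm behind the grasp point.
Start: joints at [1.012, 0.434, 0.025, 1.573, -0.012, 1.134, -0.075], TCP at [0.275, -0.561, 0.246] pointing down, gripper open.
Joint ranges: [-2.62, 2.62], [-0.44, 2.09], [-1.27, 1.32], [0.08, 2.57], [-1.32, 4.46], [0.12, 2], [-2.74, 2.74]. Speed limits (rad/s): [2.22, 2.22, 3.01, 3.01, 3.14, 3.14, 3.14].

### API

Orientations are given as a rotation vector (axis times angle).
In Python, from workcell import bot, grab_frame gives the robot as it stands. Calls block until the motion is done:
- bot.move_pose(position, orientation): joint-space move of the TCP to a pose.
- bot.move_straight(position, attitude=None, vel=0.15): straight line of the TCP; attitude=None keeps the orientation; vel is the mean speed in m/s.
- bot.move_j(angles): joint-space move.
- bot.command_gripper(opening): finger opening in m; the grip force is fixed at half the most; returns when the fingers have stopped.
- bot.pause(seconds).
- bot.ik(position, orientation): joint angles nearest the present ones, or None.
- bot.read_state(): the state.
- grab_frame(name): name is "scene" or "top" or "wrist"; returns a dict with "image" (400x640x3 uint8, blue, green, red), "range_z" (400x640 float32, m along the optical axis (not along the pixel's ray), 0 where there is no reading), "fx", "fy", "cx", "cy" (pixels), "T" (4x4, takes a point from camera to world coordinates); the wrist camera has in their place "mount" (4x4, takes a point from camera to tool coordinates, whose origin is the TCP and whose axes are the flange's). Camera axes: x right, y up, looking along -z (the intrinsics and any distortion apply to the point x, -y, -z); pixel columns grow to the right and rows downward; lengths in m; the calibration is good to about 2 mm. A picture is of the moment at which its call begins: read the wrist's pose just before it.
A pose or a line that the arm cannot do raises bot.Unreachable and nothing moves.
- bot.finish_job(): hands the job in; it is judged then, once.
The state is a dict: "time": time; "q": joint angles; "qvel": joint speeds; "joint_torque": joint torques, N m; "eef_pos": TCP position; "tool_rot": TCP orientation; "force": force on the tool from outside, world axes, zero at the start; "torque": the same for the moment, N m; "width": finger opening in m; "gripper_force": force on a finger pad.
Only numpy, scipy, OpenCV 4.12 (cv2) and the standard library are available. Lean on these libraries where they do the work, as an engineer would, in place of code of your own. Each camera call takes 0.05 s, during which the arm holds its last target. There are 200 camera calls.

## Working session

There is one attempt and no reset: what is moved stays moved. The work goes in short steps, each a Python script; the robot and the scene stay as the last script left them, time stands still between calls to the robot, and variables do not carry over. Pictures are saved under pics/ and viewed, at most 10 in all, crops included, and the job is handed in when it is done.

```bash
mkdir -p pics; ls; python3 - <<'E'
from workcell import bot, grab_frame
import cv2,numpy as np
s=bot.read_state();print(s['time'],s['eef_pos'],s['tool_rot'],s['force'],bot.tip_reach,s['width'])
for n in("scene","top"):
    f=grab_frame(n);cv2.imwrite(f'pics/{n}0.png',f['image']);print(n,f['fx'],f['fy'],f['cx'],f['cy'],[k for k in f],f['T'].round(3).tolist())
    np.savez(f'{n}0.npz',**{k:v for k,v in f.items()})
E
```

```text
pics
0.0 [ 0.27487423 -0.56078245  0.24496979] [-3.05894139e+00 -7.09367457e-01  7.34404029e-04] [ 1.02300783  0.32757954 -0.49463398] 0.019 0.09194909050070292
scene 375.2623080348757 375.2623080348757 315.6108378170345 202.30151847578264 ['image', 'range_z', 'fx', 'fy', 'cx', 'cy', 'T'] [[-0.665, 0.519, -0.538, -0.04], [-0.747, -0.478, 0.463, 0.598], [-0.017, 0.709, 0.705, 0.84], [0.0, 0.0, 0.0, 1.0]]
top 421.19794803889545 421.19794803889545 319.55823962568024 191.98608915981325 ['image', 'range_z', 'fx', 'fy', 'cx', 'cy', 'T'] [[-0.02, 0.997, -0.08, 0.412], [-1.0, -0.021, -0.009, 0.081], [-0.01, 0.079, 0.997, 1.556], [0.0, 0.0, 0.0, 1.0]]
```

View pics/top0.png

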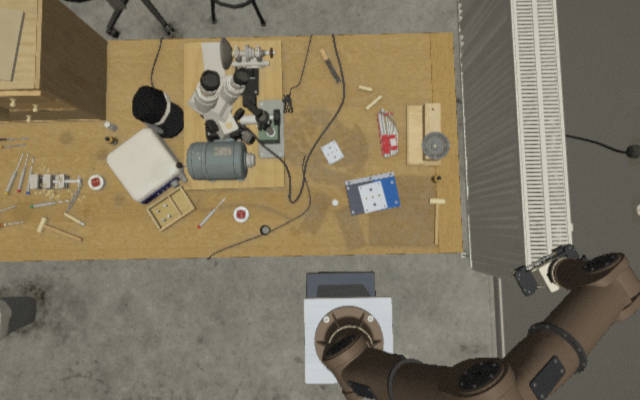

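View pics/scene0.png

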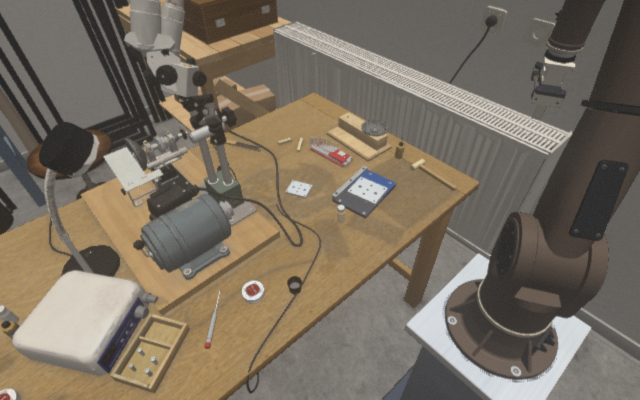

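The fixture is near top-view pixel (372,195), with the plate on it, the vial at (335,202), the bottle at (437,179) and the hammer at (437,220). The white plate at (332,152) is a look-alike. Next I'll move the wrist camera over the fixture.

```bash
cat > h.py <<'E'
from workcell import bot, grab_frame
import cv2,numpy as np
from scipy.spatial.transform import Rotation as R
def world(f,T,u,v,z):  # ray to plane z
    d=T[:3,:3]@np.array([(u-f['cx'])/f['fx'],-(v-f['cy'])/f['fy'],-1.]);o=T[:3,3]
    return o+d*(z-o[2])/d[2]
def wpose(s): 
    T=np.eye(4);T[:3,:3]=R.from_rotvec(s['tool_rot']).as_matrix();T[:3,3]=s['eef_pos'];return T
def down(yaw): # tool z down, tool y along (cos yaw, sin yaw)
    y=np.array([np.cos(yaw),np.sin(yaw),0]);z=np.array([0,0,-1.]);return R.from_matrix(np.c_[np.cross(y,z),y,z]).as_rotvec()
E
python3 - <<'E'
from h import *
f=np.load('top0.npz')
for p in[(346,180),(395,174),(400,209),(351,215),(335,202),(437,179),(437,201)]:print(p,world(f,f['T'],*p,0.012).round(3))
w=grab_frame('wrist');M=w['mount'];print(M.round(3).tolist(),w['fx'],[k for k in w])
c=world(f,f['T'],373,195,.02)
for yaw in(.12,.12+np.pi):
  for h in(.3,.35): 
    q=bot.ik([c[0]-.05,c[1],h],down(yaw));print(yaw,h,None if q is None else np.round(q,2))
E
```

```text
(346, 180) [ 0.578 -0.004  0.012]
(395, 174) [ 0.596 -0.185  0.012]
(400, 209) [ 0.467 -0.199  0.012]
(351, 215) [ 0.448 -0.019  0.012]
(335, 202) [0.497 0.038 0.012]
(437, 179) [ 0.574 -0.338  0.012]
(437, 201) [ 0.493 -0.335  0.012]
[[0.001, 0.965, 0.263, 0.069], [1.0, -0.001, -0.001, -0.001], [-0.001, 0.263, -0.965, -0.14], [0.0, 0.0, 0.0, 1.0]] 331.2240083150119 ['image', 'range_z', 'fx', 'fy', 'cx', 'cy', 'mount']
0.12 0.3 [ 0.53  0.2  -0.51  1.8   0.1   1.17  0.11]
0.12 0.35 [ 0.53  0.16 -0.5   1.71  0.08  1.29  0.14]
3.2615926535897932 0.3 [-0.85  0.24  1.18  1.89 -0.24  1.17 -2.61]
3.2615926535897932 0.35 [-0.88  0.17  1.17  1.8  -0.16  1.28 -2.69]
```

```bash
python3 - <<'E'
from h import *
for i,(x,y) in enumerate([(.52,-.07),(.52,-.11)]):
    (bot.move_pose if i==0 else bot.move_straight)([x,y,.17],down(.11))
    bot.pause(.3)
    s=bot.read_state();f=grab_frame('wrist')
    T=wpose(s)@f['mount'];print(s['time'],s['eef_pos'].round(4),s['force'].round(1))
    np.savez(f'w{i}.npz',T=T,**f);cv2.imwrite(f'pics/w{i}.png',f['image'])
E
```

```text
2.45 [ 0.52   -0.0704  0.17  ] [0.  0.5 0. ]
3.2167 [ 0.5201 -0.1092  0.17  ] [-0.8 -0.3 -0.6]
```

View pics/w0.png

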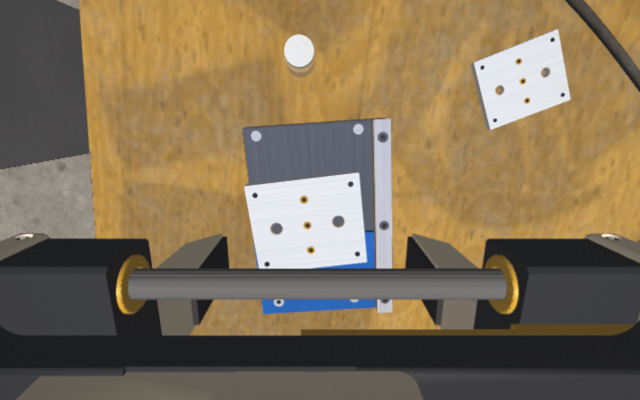

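View pics/w1.png

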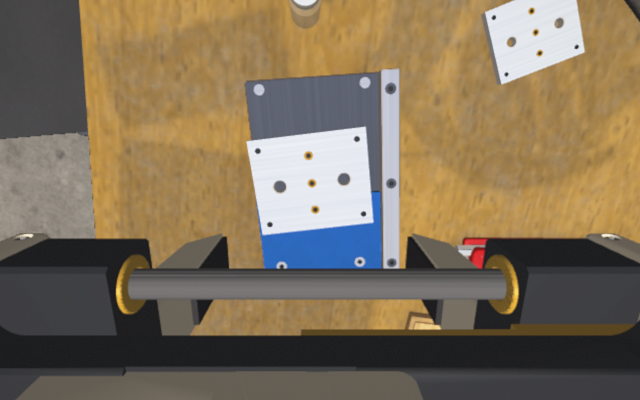

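Both wrist views show the plate (w0 holes at (277,229) and (338,221)), the fence at columns 374–391, the base's +y edge at rows 120–128 and the ledge in blue. The other white plate, at (520,80), is the look-alike.

```bash
python3 - <<'E'
from h import *
from scipy.optimize import least_squares
F=[dict(np.load(f'w{i}.npz')) for i in(0,1)]
def tri(ps):
    A=[];b=[]
    for f,p in zip(F,ps):
        T=f['T'];d=T[:3,:3]@np.array([(p[0]-f['cx'])/f['fx'],-(p[1]-f['cy'])/f['fy'],-1.]);d/=np.linalg.norm(d);P=np.eye(3)-np.outer(d,d);A.append(P);b.append(P@T[:3,3])
    return np.linalg.lstsq(np.vstack(A),np.hstack(b),rcond=None)[0]
for n,a,b in[('holeL',(277,229),(280,187)),('holeR',(338,221),(344,179)),('pTL',(245,186),(247,141)),('pTR',(359,173),(366,127)),('pBR',(367,261),(373,222)),('screw1',(383,137),(391,88)),('screw2',(384,226),(391.5,183.5)),('baseTL',(243,128),(246,81)),('baseS1',(256,136),(259,90)),('baseS2',(358,129),(365,83))]:
    print(n,tri([a,b]).round(4))
# sub-pixel via colour masks, plane heights: plate z=.028 white blob, holes z=.028
for i,f in enumerate(F):
    im=f['image'];hsv=cv2.cvtColor(im,cv2.COLOR_BGR2HSV)
    m=((hsv[...,2]>200)&(hsv[...,1]<40)).astype(np.uint8);m[:,:235]=0;m[:,373:]=0;m[:100]=0;m[268:]=0
    if i==0:m[:165]=0
    cs=max(cv2.findContours(m,cv2.RETR_EXTERNAL,cv2.CHAIN_APPROX_NONE)[0],key=cv2.contourArea)
    W=lambda u,v,z:world(f,f['T'],u,v,z)[:2]
    r=np.array([W(*p[0],.028) for p in cs]).astype(np.float32)*1000
    print(i,'plate rect',cv2.minAreaRect(r))
    for z in(.028,):
        print('fence face',[W(*p,z).round(4) for p in ([(374,120),(377,265)] if i==0 else[(381.5,70),(384,265)])],'base +y',[W(*p,.012).round(4) for p in([(243,128),(374,120)] if i==0 else[(246,81),(380,73)])],'ledge +y edge',W(*((375,232) if i==0 else(381,192)),.018).round(4), 'holes',[W(*p,.028).round(4) for p in([(277,229),(338,221)] if i==0 else[(280,187),(344,179)])])
    cv2.imwrite(f'pics/c{i}.png',cv2.resize(im[60:270,230:410],None,fx=2.8,fy=2.8,interpolation=cv2.INTER_CUBIC))
E
```

```text
holeL [ 0.4861 -0.1048  0.0289]
holeR [ 0.5402 -0.092   0.0265]
pTL [ 0.4551 -0.0687  0.0276]
pTR [ 0.5522 -0.0461  0.0295]
pBR [ 0.5721 -0.1287  0.0249]
screw1 [ 0.5673 -0.0138  0.031 ]
screw2 [ 0.5806 -0.0903  0.0324]
baseTL [ 0.4484 -0.0205  0.0142]
baseS1 [ 0.4595 -0.0263  0.0115]
baseS2 [ 0.5487 -0.0104  0.0099]
0 plate rect ((512.5899658203125, -98.104248046875), (100.41813659667969, 83.92107391357422), 13.258550643920898)
fence face [array([ 0.5583, -0.0011]), array([ 0.5814, -0.1303])] base +y [array([ 0.4478, -0.0206]), array([ 0.561 , -0.0012])] ledge +y edge [ 0.5767 -0.1018] holes [array([ 0.4862, -0.1051]), array([ 0.5399, -0.0915])]
1 plate rect ((512.547119140625, -98.04034423828125), (100.36722564697266, 83.90751647949219), 13.266778945922852)
fence face [array([ 0.5581, -0.001 ]), array([ 0.5881, -0.1683])] base +y [array([ 0.4482, -0.0203]), array([ 0.56  , -0.0014])] ledge +y edge [ 0.5762 -0.1018] holes [array([ 0.4858, -0.105 ]), array([ 0.5403, -0.0918])]
```

View pics/c1.png

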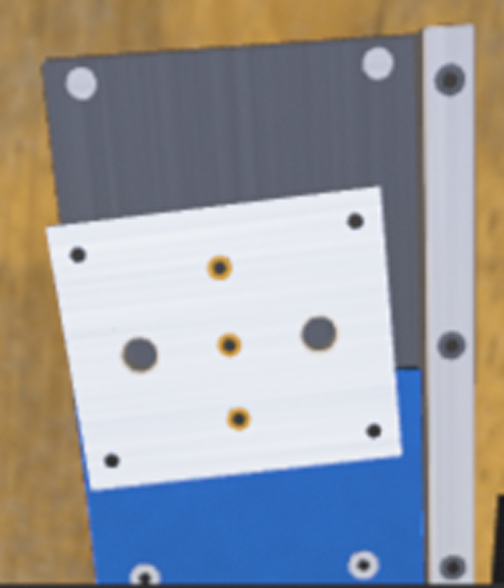

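Two views agree. Fixture origin is about (0.5187,-0.067) with yaw 0.173, and the plate sits at about (-11.5,-29.6) mm, turned +0.058. These are consistent with the spec. First I'll push toward the fence.

```bash
cat >> h.py <<'E'
YAW=.173;O=np.array([.5187,-.067]);ex=np.array([np.cos(YAW),np.sin(YAW)]);ey=np.array([-ex[1],ex[0]])
def P(x,y,ztip): return np.r_[O+ex*x/1000+ey*y/1000,ztip+bot.tip_reach]
def fix(p): d=np.asarray(p)[:2]-O;return np.array([d@ex,d@ey])*1000
def frc(s): return np.array([s['force'][:2]@ex,s['force'][:2]@ey,s['force'][2]])
E
python3 - <<'E'
from h import *
D=down(YAW)
bot.command_gripper(0)
bot.move_pose(P(-92,-26,.09),D)
bot.move_straight(P(-92,-26,.0205),vel=.1)
bot.pause(.2);f0=frc(bot.read_state());print(bot.read_state()['time'],f0.round(1))
bot.move_straight(P(-82,-26,.0205),vel=.04)
x=-82
while x<-60:
    x+=1; bot.move_straight(P(x,-26,.0205),vel=.03)
    s=bot.read_state();f=frc(s)-f0
    print(x,fix(s['eef_pos']).round(1),f.round(1),round(s['time'],2))
    if f[0]<-8:break
E
```

```text
6.2583 [0.9 0.2 0.4]
-81 [-81.1 -26. ] [-0.3 -0.2 -0.7] 6.91
-80 [-79.9 -26. ] [-0.8 -0.2 -1.2] 7.16
-79 [-78.9 -26. ] [-0.8  0.1 -0.4] 7.41
-78 [-77.9 -26. ] [-1.1  0.6 -0.6] 7.66
-77 [-76.9 -26. ] [-0.9  0.3 -0.7] 7.91
-76 [-75.9 -26. ] [-0.7 -0.9 -0.3] 8.16
-75 [-74.9 -26. ] [-0.6 -0.1 -0.8] 8.41
-74 [-73.9 -26. ] [-1.3  0.6 -0.7] 8.66
-73 [-72.9 -26. ] [-1.  -0.8 -0.8] 8.91
-72 [-71.9 -26. ] [-0.7 -0.2 -0.6] 9.16
-71 [-71.2 -26. ] [-1.7 -0.9  0.2] 9.41
-70 [-70.3 -26. ] [-2.7  0.2  1.1] 9.66
-69 [-68.9 -26. ] [-2.7 -0.5  0.2] 9.91
-68 [-67.8 -26. ] [-2.4  0.2 -0.3] 10.16
-67 [-66.9 -26. ] [-2.4 -1.  -0.2] 10.41
-66 [-65.9 -26. ] [-2.3 -0.9  0.2] 10.66
-65 [-64.9 -26. ] [-1.9 -0.4  0.7] 10.91
-64 [-63.9 -26. ] [-2.5  1.3  0.5] 11.16
-63 [-62.9 -26. ] [-2.4  0.  -0.6] 11.41
-62 [-61.9 -26. ] [-3.3  0.3  0.1] 11.66
-61 [-61.2 -26. ] [-4.1 -0.   1.5] 11.91
-60 [-61.  -25.9] [-6.7  0.6  2.5] 12.16
```

```bash
cat >> h.py <<'E'
def plate(name,ztop):
    s=bot.read_state();f=grab_frame('wrist');T=wpose(s)@f['mount'];im=f['image'];cv2.imwrite(f'pics/{name}.png',im)
    hsv=cv2.cvtColor(im,cv2.COLOR_BGR2HSV);m=((hsv[...,2]>200)&(hsv[...,1]<40)).astype(np.uint8)
    best=[]
    for c in cv2.findContours(m,cv2.RETR_EXTERNAL,cv2.CHAIN_APPROX_NONE)[0]:
        if cv2.contourArea(c)<2000:continue
        (a,b),wh,an=cv2.minAreaRect(np.array([world(f,T,*p[0],ztop)[:2]*1000 for p in c]).astype(np.float32))
        best.append((fix([a/1000,b/1000]).round(1).tolist(),np.round(wh,1).tolist(),round(np.radians(an)-YAW,3)))
    print(best)
E
python3 - <<'E'
from h import *
f0=np.array([.9,.2,.4])
for x in(-59,-58):
    bot.move_straight(P(x,-26,.0205),vel=.03);s=bot.read_state();print(x,fix(s['eef_pos']).round(1),(frc(s)-f0).round(1))
bot.move_straight(P(-80,-26,.0205),vel=.1)
bot.move_straight(P(-60,-30,.14),vel=.2)
bot.move_straight(P(4,-20,.14),vel=.2);bot.pause(.2)
plate('w2',.028);print(bot.read_state()['time'])
E
```

```text
-59 [-60.9 -25.9] [-8.6  0.1  5.1]
-58 [-60.7 -25.9] [-11.3   0.7   7.6]
[([-1.9, -22.0], [100.3, 67.0], np.float64(0.029)), ([169.0, 79.8], [66.0, 55.6], np.float64(0.308))]
14.5083
```

View pics/w2.png

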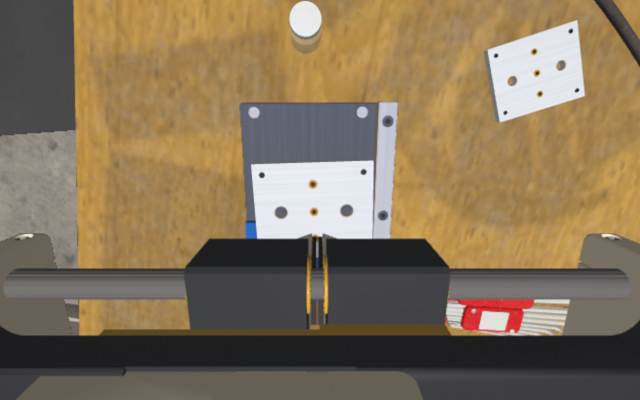

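The plate is nearly flush with the fence (right edge at column 373, slight +0.02 rad turn). Next is the slow push along +y.

```bash
python3 - <<'E'
from h import *
bot.move_straight(P(2,-94,.08),vel=.2)
bot.move_straight(P(2,-94,.0197),vel=.1)
bot.pause(.2);s=bot.read_state();f0=frc(s);print(s['time'],f0.round(1))
bot.move_straight(P(2,-84,.0197),vel=.05)
y=-84;log=[]
while y<-47:
    y+=1.5 if y<-58 else .5
    bot.move_straight(P(2,y,.0197),vel=.03)
    s=bot.read_state();f=frc(s)-f0
    print(y,fix(s['eef_pos']).round(1),round(s['eef_pos'][2]-.019,4),f.round(1),round(s['time'],2))
    if f[1]<-6 or s['time']>31:break
E
```

```text
16.0833 [ 0.4 -0.7 -0.4]
-82.5 [  2.1 -82.5] 0.0197 [-0.1  1.   0.1] 16.68
-81.0 [  2.  -81.1] 0.0197 [-0.1 -0.9 -0.7] 16.93
-79.5 [  2.  -79.4] 0.0197 [-1.  -0.4  0.6] 17.18
-78.0 [  2.  -77.8] 0.0197 [-0.7 -0.5  0.4] 17.43
-76.5 [  2.  -76.2] 0.0197 [-1.3  0.3  0.2] 17.68
-75.0 [  2.  -74.8] 0.0197 [-1.5  1.   0.4] 17.93
-73.5 [  1.9 -73.3] 0.0197 [-0.9  0.3  0.4] 18.18
-72.0 [  2.  -71.8] 0.0197 [-0.2  0.3 -0.3] 18.43
-70.5 [  2.  -70.3] 0.0197 [-0.5 -0.3  0.1] 18.68
-69.0 [  2.  -68.8] 0.0197 [ 0.1 -0.3  0.2] 18.93
-67.5 [  2.  -67.3] 0.0197 [-0.8  0.1  0.1] 19.18
-66.0 [  2.  -65.8] 0.0197 [-1.5  0.9  0.1] 19.43
-64.5 [  2.  -64.3] 0.0197 [-0.1  0.2 -0.1] 19.68
-63.0 [  2.  -62.8] 0.0197 [-0.5 -0.6 -0.5] 19.93
-61.5 [  2.  -61.3] 0.0197 [-0.5  0.6  0.1] 20.18
-60.0 [  2.  -59.8] 0.0197 [-0.3  0.4 -0.6] 20.43
-58.5 [  2.1 -58.1] 0.0197 [-0.3  1.   0.2] 20.68
-57.0 [  2.1 -56.6] 0.0197 [-0.2  0.6 -0.5] 20.93
-56.5 [  2.  -56.4] 0.0197 [-1.   0.9 -0.2] 21.18
-56.0 [  2. -56.] 0.0197 [ 0.2  1.5 -0.2] 21.43
-55.5 [  2.  -55.5] 0.0197 [-0.8  1.9 -0.1] 21.68
-55.0 [  2. -55.] 0.0197 [-0.6  0.2  0.6] 21.93
-54.5 [  2.  -54.4] 0.0197 [-0.4  0.5  0.8] 22.18
-54.0 [  2.  -54.1] 0.0197 [-0.6  1.   0.6] 22.43
-53.5 [  2.  -53.7] 0.0197 [ 0.  -0.2  1. ] 22.68
-53.0 [  2. -53.] 0.0197 [-0.9 -1.3 -0.1] 22.93
-52.5 [  2.  -52.4] 0.0197 [-0.1 -1.1  0.3] 23.18
-52.0 [  2.  -51.9] 0.0197 [-0.4 -0.3  0.7] 23.43
-51.5 [  2.  -51.4] 0.0197 [-0.4 -0.7  0.8] 23.68
-51.0 [  2.  -51.2] 0.0197 [ 0.1 -1.9  0.1] 23.93
-50.5 [  2.  -50.9] 0.0197 [ 0.4 -3.   0.7] 24.18
-50.0 [  2.  -50.7] 0.0197 [-1.  -4.6  0.3] 24.43
-49.5 [  2.  -50.6] 0.0197 [ 0.5 -6.   0.2] 24.68
```

```bash
python3 - <<'E'
from h import *
bot.move_straight(P(2,-60,.0197),vel=.1)
bot.move_straight(P(2,-70,.14),vel=.25);bot.move_straight(P(2,40,.14),vel=.3);bot.pause(.2)
plate('w3',.022);print(bot.read_state()['time'])
s=bot.read_state();f=grab_frame('wrist');T=wpose(s)@f['mount'];d=f['range_z']
im=f['image'];hsv=cv2.cvtColor(im,cv2.COLOR_BGR2HSV);m=(hsv[...,2]>200)&(hsv[...,1]<40)&(d>0)
v,u=np.nonzero(m);dd=d[v,u];p=np.c_[(u-f['cx'])/f['fx']*dd,-(v-f['cy'])/f['fy']*dd,-dd,np.ones(len(u))]@T.T
q=np.array([fix(a) for a in p[:,:2]]);k=(abs(q[:,0])<55)&(abs(q[:,1])<50)
A=np.c_[q[k],np.ones(k.sum())];c=np.linalg.lstsq(A,p[k,2]*1000,rcond=None)[0];print('plane z(mm), slopes',c,k.sum())
E
```

```text
[([-0.6, 23.6], [100.5, 42.1], np.float64(0.003)), ([172.8, 83.3], [67.9, 57.1], np.float64(0.308))]
26.3417
plane z(mm), slopes [ 1.67371410e-02 -9.54341767e-03  2.29980388e+01] 5270
```

View pics/w3.png

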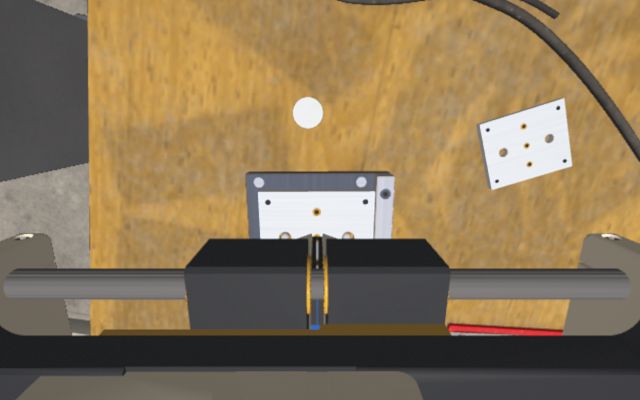

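The plate looks square and the holes are at the pins, (285,238) and (348,238), but the gripper hides the middle. I'll take a clearer view to confirm it has dropped.

```bash
python3 - <<'E'
from h import *
bot.move_straight(P(2,-50,.14),vel=.3);bot.pause(.2)
plate('w4',.022);print(bot.read_state()['time'])
s=bot.read_state();f=grab_frame('wrist');T=wpose(s)@f['mount'];d=f['range_z'];im=f['image']
v,u=np.nonzero(d>0);dd=d[v,u];p=np.c_[(u-f['cx'])/f['fx']*dd,-(v-f['cy'])/f['fy']*dd,-dd,np.ones(len(u))]@T.T
q=((p[:,:2]-O)@np.c_[ex,ey])*1000
def med(x0,x1,y0,y1):
    k=(q[:,0]>x0)&(q[:,0]<x1)&(q[:,1]>y0)&(q[:,1]<y1);return round(float(np.median(p[k,2])*1000),1),int(k.sum())
print('base',med(-45,40,49,55),'fence top',med(54,63,-20,40),'plate +y',med(-45,45,20,38),'plate L',med(-48,-38,-25,25),'R',med(38,46,-25,25),'plate -y',med(-45,45,-38,-20),'ledge',med(-45,45,-60,-48))
i=im[:,200:440];cv2.imwrite('pics/w4c.png',cv2.resize(im[60:260,220:420],None,fx=2.9,fy=2.9,interpolation=cv2.INTER_CUBIC))
E
```

```text
[([-0.7, 2.5], [100.2, 84.0], np.float64(0.003)), ([58.6, -13.2], [13.7, 143.6], np.float64(0.002)), ([172.6, 79.0], [67.5, 56.8], np.float64(0.306))]
27.0917
base (12.6, 810) fence top (29.5, 1609) plate +y (22.6, 2645) plate L (244.0, 5467) R (241.2, 3640) plate -y (245.5, 43546) ledge (18.9, 1613)
```

View pics/w4c.png

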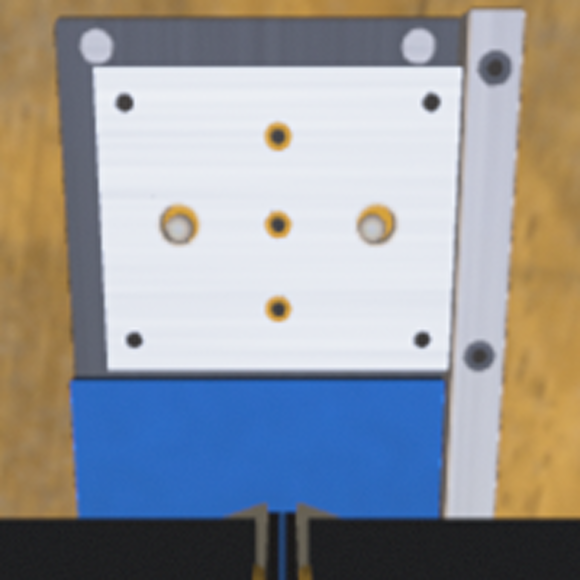

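The pins show through both holes at crop pixels (178,226) and (376,226). The plate top is 10 mm above the base, it is square to the fence, and there is a gap to the ledge, so it is seated. The arm is clear, so I'm handing in.

```bash
python3 -c "
from h import *
bot.move_straight(P(2,-50,.2),vel=.2);bot.pause(.3);print(bot.finish_job(),bot.read_state()['time'])"
```

```text
the job is handed in; nothing more can be done
the job is handed in; nothing more can be done
```

The job is handed in, result not shown: the last images showed the plate flat over both pins and square to the fence at about 27 s, with the vial, the only bystander in those views, still standing; I did not re-measure the bystanders.

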